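Hold a 9 V battery in the corner of the battery checker

TASK

Test the loose 9 V block battery: lift it onto the deck of the battery checker, lying flat on its narrow side as it does now and with its terminals toward the black contact block, and push it into the corner so that its terminal end is pressed against the contact block and its side against the low metal fence, both at once. Finish while still holding it pressed firmly and steadily against both (a few newtons on each, without forcing it) so the meter could be read; do not let go. Leave the USB stick, the loupe and the glue tube where they are.

Things in the scene. Friction and masses are not known exactly. Their poses are not given: they have to be found in the camera images.
- battery: 9 V block battery, 46 g, lying on its narrow side on the desk: 17.5 mm wide (x), case 46.6 mm long plus 4 mm terminals (51 mm in all, y), 26 mm high (z). Origin: underside, mid width, 21.2 mm from the terminal end of the case and 25.3 mm from the plain end. Its -y axis points to the end with the two terminals. Grasp across the 17.5 mm width. Friction on deck and stops about 0.6, so a push along one stop meets some drag from the other
- battery_terminals (a point): centre of the flat terminal end of the battery's case (its two terminals stand out 4 mm further), 13 mm above its underside; axes as the battery's
- checker: battery checker, fixed to the desk: a grey deck 140 mm (x) by 84 mm (y), its flat top 14 mm above the origin, which is at the centre of the underside. At its +x end (far from the robot at zero yaw) stands the contact block, on its -y side the metal fence. Deck free elsewhere; its yaw varies by up to 0.45 rad. Fully in the corner, the battery's origin is at (4.8, -11.2, 14) mm in this frame, its -y axis along the checker's +x
- contact_block: black block across the checker, rigid, the first stop: its stop face looks to -x of the checker and passes through this origin, which is at deck height in the middle of the checker's width; axes as the checker's. 84 mm wide, 24 mm high above the deck, 44 mm deep, a white meter dial on top. The face has a full-height slot 12 mm wide and 6 mm deep, centred at y = -11 mm, for the terminals to reach into; the battery's case is wider and stops on the face on both sides of the slot
- side_fence: low aluminium fence on the deck, rigid, the second stop: 58 mm long (x), 8 mm thick, only 9 mm high, so that fingers holding the upper 14 mm of the battery pass over it. Its stop face looks to +y of the checker and passes through this origin, which is at deck height at the middle of its length; axes as the checker's. It runs up to the contact block and forms an inner corner with it
- usb_stick: bystander: green and white USB stick, 18 x 56 x 8 mm, lying loose near the robot; origin at the centre of its underside
- loupe: bystander: black loupe standing upright, 41 mm across, 38 mm high, loose; origin at the centre of its underside
- glue_tube: bystander: small cream glue tube, 29 x 99 x 21 mm, lying loose; origin at the centre of its underside
Things that resemble listed ones, but are neither listed nor needed, are in the scene too. What is shaped like the battery but orange is not meant. Leave any brown look-alike of the checker alone.

How it is judged:
At the end, for the whole second after the job is handed in: Battery still held by the fingers, at rest on the deck: terminal end and side within 3 mm of the two stop faces, underside within 3.5 mm of the deck, tilt below 0.09 rad, turned less than 0.07 rad; more than 1 N of contact force on each of contact block, fence and fingers (contact force between battery and contact_block above 1 N and contact force between battery and side_fence above 1 N and contact force between battery and the fingers above 1 N and x of battery_terminals in the frame of contact_block between -0.003 and 0.003 m and y of battery in the frame of side_fence between 0.0055 and 0.012 m and z of battery in the frame of checker between 0.011 and 0.0175 m and angle between battery's own z axis and vertical below 0.09 rad and angle between the y axis of battery and the x axis of checker, either way round below 0.07 rad and linear speed of battery below 0.01 m/s); the arm keeps its last pose, push and grip.
It fails at once if the battery is forced against the contact block or the fence with more than 40 N (contact force between battery and contact_block above 40 N or contact force between battery and side_fence above 40 N).
It fails at once if a bystander (USB stick, loupe or glue tube) is moved by more than 20 mm (distance of any of usb_stick, loupe, glue_tube from where it was at the start of the episode above 0.02 m).
It also fails if it takes over 54 s, if anything falls off the work surface, if the arm or the gripper's body presses on something with over 40 N, if the wrist force passes 120 N, or if a joint passes its speed limit or range.

ROBOT

A 7-joint arm with a two-finger parallel gripper is mounted at the origin on a cart in front of the work surface, level with it; the furniture and walls round the work are solid. World frame = base frame: x ahead of the robot, y to its left, z up, the work surface at z = 0. Lengths are in m, angles in rad, forces in N, time in s.
With the tool pointing down it reaches from about 0.425 to 0.925 m from the base axis. Payload 6.8 kg.
Tool frame: the origin (TCP) lies midway between the tips of the shut fingers; the grasp point (between the pads) lies behind it (ctrl.grasp_offset is the z of the grasp point in the tool frame, in m); z points along the fingers, y is the line along which they close (so a half turn about z gives the same grasp; the last joint's range is limited). The gripper opens to 85 mm and grips with 20 to 120 N. Pads are 22 mm wide; open, the fingers measure 114 mm over their backs; the gripper's body (76 mm by 85 mm) begins 54 mm behind the grasp point. The pads swing forward as they close: fully open they stand 13 mm farther back than shut.
Start: joints at [-1.446, 0.477, 0.022, 1.555, -0.011, 1.109, -0.083], TCP at [0.156, 0.657, 0.231] pointing down, gripper open.
Joint ranges: [-2.96, 2.96], [-0.34, 2.1], [-1.41, 1.46], [0.24, 2.44], [-1.37, 4.51], [0.17, 1.92], [-2.96, 2.96]. Speed limits (rad/s): [2.39, 2.39, 3.14, 3.14, 3.14, 3.14, 3.14].

INTERFACE

Orientations are given as [roll, pitch, yaw] about the fixed x, y, z axes, in that order (R = Rz(yaw) Ry(pitch) Rx(roll)).
In Python, from plant import ctrl gives the robot as it stands.
- The arm moves only by the tool play_rows, never from a script. Its argument "targets" is a list of rows, each a list of 4 numbers: the shift along the tool's x, y, z in m, then the turn about the tool's z in degrees. In form: [[dx, dy, dz, turn], ...]. A call has 1 to 8 rows; each row is the pose to reach, as a shift and turn from the pose commanded when the call began, along the tool's axes at that moment; what a row does not reach only later rows make up. A row lasts 1/8 s, in which the tool goes at most 62.5 mm and 10.7 degrees, less where a joint would pass 70% of its speed; a pose out of reach is approached as far as the arm can. A call with a gripper value outside its range is refused whole. "hand" is the closure, from -1 (fully open) to 1 (shut), so that 0 is half open, set as the call begins (left out, the last holds). The fingers move at their own pace and stop on an object; the grip force is fixed at half the most. Time passes only in rows, so rows that repeat a pose let the fingers close. It gives the time, the measured TCP pose, the force, the opening and the grip force at its end, in the units of the state.
- ctrl.observe(): the state, without advancing time (a new reading comes with each control period).
- ctrl.grab_frame(name): name is "scene" or "top"; returns the picture (420x560x3 uint8, blue, green, red); there is no depth.
- ctrl.calibration(name): a dict with "fx", "fy", "cx", "cy" (pixels), "extrinsics" (4x4, takes a point from camera to world coordinates). Camera axes: x right, y down, z forward; pixel columns grow to the right and rows downward; lengths in m; the calibration is good to about 2 mm. A picture is of the moment at which its call begins. calibration takes no time and is no camera call.
- ctrl.close_job(): hands the job in; it is judged then, once.
The state is a dict: "clock": time; "joint_positions": joint angles; "dq": joint speeds; "tau": joint torques, N m; "ee_pos": TCP position; "orientation": TCP orientation; "ft_force": force on the tool from outside, world axes, zero at the start; "moment": the same for the moment, N m; "grip_width": finger opening in m; "finger_force": force on a finger pad.
Only numpy, scipy, OpenCV 4.12 (cv2) and the standard library are available. Lean on these libraries where they do the work, as an engineer would, in place of code of your own. Each camera call takes 0.05 s, during which the arm holds its last target. There are 200 camera calls.

## Working session

There is one attempt and no reset: what is moved stays moved. The work goes in short steps, Python scripts to look and compute and a tool call to move; the robot and the scene stay as the last step left them, time stands still between calls to the robot, and variables do not carry over. Pictures are saved under pics/ and viewed, at most 10 in all, crops included, and the job is handed in when it is done.

Besides the shell and the picture viewer there is one more tool, called after ">>>" by a JSON object that holds its "fn" and its "kwargs", one argument or row to a line. play_rows: Moves the arm, as the interface text tells. Its arguments: {"type":"object","properties":{"targets":{"type":"array"},"hand":{"type":"number"}},"required":["targets"]}

```bash
mkdir -p pics; ls
python3 - <<'E'
from plant import ctrl
import cv2
for n in("scene","top"):
    cv2.imwrite(f"pics/{n}0.png",ctrl.grab_frame(n)); c=ctrl.calibration(n); print(n,c)
print(ctrl.observe(),ctrl.grasp_offset)
E
```

```text
pics
scene {'fx': 499.4585475843537, 'fy': 499.4585475843537, 'cx': 276.28706029524216, 'cy': 208.16356647232254, 'extrinsics': array([[ 0.64204826, -0.3831669 ,  0.66404605, -0.10941334],
       [-0.76629566, -0.29387753,  0.57133786, -0.51102452],
       [-0.02376955, -0.87568209, -0.48230269,  0.51221559],
       [ 0.        ,  0.        ,  0.        ,  1.        ]])}
top {'fx': 480.41031613332683, 'fy': 480.41031613332683, 'cx': 272.44146359992266, 'cy': 204.09722183451026, 'extrinsics': array([[ 0.00476327, -0.99772626,  0.06722819,  0.46204216],
       [-0.99998582, -0.00459239,  0.00269615,  0.04524559],
       [-0.00238128, -0.06724008, -0.99773398,  0.97497751],
       [ 0.        ,  0.        ,  0.        ,  1.        ]])}
{'clock': 0.1, 'joint_positions': array([-1.44609201,  0.47775463,  0.02239194,  1.55635118, -0.01148071,
        1.10931237, -0.08309772]), 'dq': array([-0.00137657, -0.00373146,  0.00080054, -0.00505438,  0.00039463,
        0.00048954, -0.00173605]), 'tau': array([ 4.04892067e-03, -5.97765970e+01,  1.61349837e+00, -2.81953257e+01,
        1.28374199e-02,  5.04495096e-03,  1.25832946e-05]), 'ee_pos': array([0.1556497 , 0.65625548, 0.23039956]), 'orientation': array([-3.13990379e+00,  1.64570796e-04,  2.90877561e+00]), 'ft_force': array([ 0.99829744, -0.58257709,  0.16551265]), 'moment': array([-0.04482637,  0.01722019, -0.01828049]), 'finger_force': 0.0, 'grip_width': 0.08559953831275882} -0.0187
```

View pics/scene0.png

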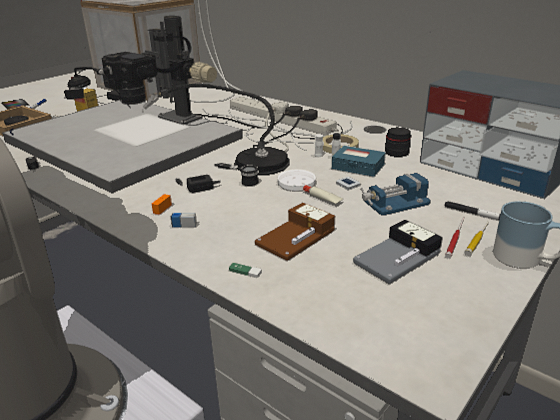

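View pics/top0.png

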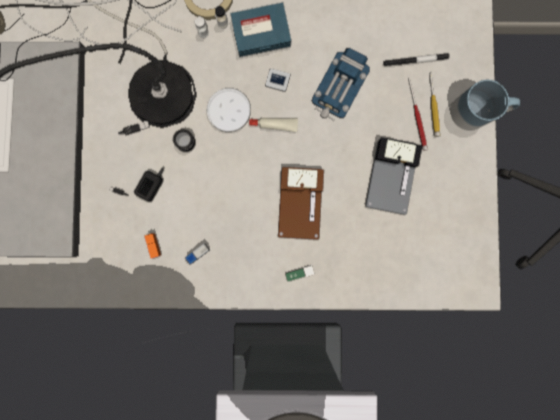

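The scenes show two battery-shaped things: blue/silver at top (197,252) and orange at (152,245). There are also two checkers: grey with a black block at (395,175) and brown at (300,203). The blue/silver battery and the grey checker fit the description. I'll confirm both in one enlarged crop.

Run:
```python
import cv2,numpy as np
t=cv2.imread("pics/top0.png");s=cv2.imread("pics/scene0.png")
a=cv2.resize(t[225:275,170:230],(400,300*10//9*9//10),interpolation=cv2.INTER_CUBIC)
a=cv2.resize(t[230:275,170:230],(400,300),interpolation=cv2.INTER_CUBIC)
b=cv2.resize(t[130:220,340:460],(400,300),interpolation=cv2.INTER_CUBIC)
c=cv2.resize(s[190:250,140:220],(400,300),interpolation=cv2.INTER_CUBIC)
d=cv2.resize(s[210:285,350:450],(400,300),interpolation=cv2.INTER_CUBIC)
cv2.imwrite("pics/crop1.png",np.vstack([np.hstack([a,b]),np.hstack([c,d])]))
```

```text
(no output)
```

View pics/crop1.png

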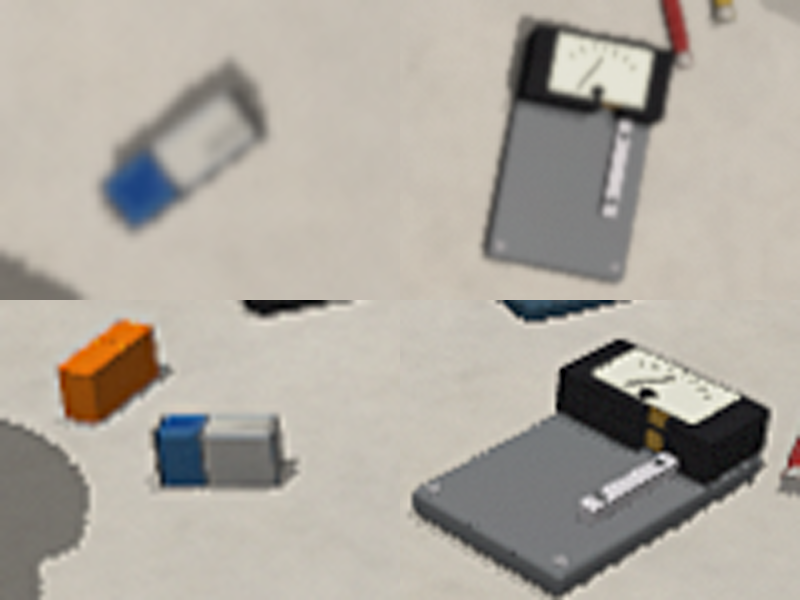

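Confirmed: the target is the blue/silver battery at scene (183,220), and the grey checker has brass contacts in its slot. I can't yet tell which end has the terminals, so I'll measure both objects and enlarge the battery's ends.

```bash
cat > h.py <<'E'
import numpy as np,cv2
from plant import ctrl
def ray(n,uv,z):
    c=ctrl.calibration(n);T=c["extrinsics"]
    d=T[:3,:3]@np.array([(uv[0]-c["cx"])/c["fx"],(uv[1]-c["cy"])/c["fy"],1])
    return T[:3,3]+d*(z-T[2,3])/d[2]
def proj(n,p):
    c=ctrl.calibration(n);T=c["extrinsics"];q=T[:3,:3].T@(np.array(p)-T[:3,3])
    return np.array([c["fx"]*q[0]/q[2]+c["cx"],c["fy"]*q[1]/q[2]+c["cy"]])
E
python3 - <<'E'
from h import *
av={n:np.mean([ctrl.grab_frame(n).astype(float) for _ in range(6)],0) for n in("top","scene")}
t=av["top"];s=av["scene"]
a=cv2.resize(t[235:270,180:215],(400,400),interpolation=cv2.INTER_CUBIC)
b=cv2.resize(s[205:235,165:205],(400,300),interpolation=cv2.INTER_CUBIC)
o=np.zeros((400,800,3));o[:,:400]=a;o[:300,400:]=b
cv2.imwrite("pics/crop2.png",np.clip(o*1.2,0,255))
def comp(m,box):
    x0,y0,x1,y1=box;mm=np.zeros(m.shape,np.uint8);mm[y0:y1,x0:x1]=m[y0:y1,x0:x1]
    n,l,st,c=cv2.connectedComponentsWithStats(mm);k=1+st[1:,4].argmax();return (l==k).astype(np.uint8)
t8=t.astype(np.uint8);hsv=cv2.cvtColor(t8,cv2.COLOR_BGR2HSV)
blue=comp(((hsv[...,0]>95)&(hsv[...,0]<130)&(hsv[...,1]>110)).astype(np.uint8),(175,235,220,270))
ys,xs=np.nonzero(blue);print("blue c",xs.mean(),ys.mean(),len(xs),ray("top",(xs.mean(),ys.mean()),.026))
print("hsv row samples");
for v in range(240,266,3): print(v,[tuple(int(q) for q in t8[v,u]) for u in range(184,212,3)])
# deck grey
g=t8.astype(int);sp=g.max(2)-g.min(2)
deck=comp(((sp<14)&(g.mean(2)>80)&(g.mean(2)<140)).astype(np.uint8),(360,150,425,220))
deck=cv2.morphologyEx(deck,cv2.MORPH_CLOSE,np.ones((3,3)))
cs,_=cv2.findContours(deck,0,1);c=max(cs,key=cv2.contourArea);r=cv2.minAreaRect(c)
bx=cv2.boxPoints(r);print("deck",r)
for p in bx: print(p,ray("top",p,.014))
E
```

```text
blue c 190.51785714285714 257.98214285714283 56 [0.41907915 0.20834641 0.026     ]
hsv row samples
240 [(183, 195, 204), (181, 194, 202), (181, 194, 202), (183, 195, 203), (182, 193, 201), (178, 190, 198), (145, 154, 161), (126, 135, 140), (177, 189, 196), (180, 191, 198)]
243 [(181, 194, 202), (181, 193, 201), (181, 194, 202), (183, 195, 203), (172, 183, 190), (116, 123, 129), (111, 117, 121), (91, 96, 99), (134, 143, 149), (180, 191, 199)]
246 [(183, 195, 203), (181, 193, 201), (182, 194, 201), (173, 183, 191), (110, 118, 123), (133, 137, 140), (173, 181, 185), (130, 137, 140), (100, 106, 110), (179, 191, 199)]
249 [(183, 194, 202), (180, 192, 200), (152, 162, 168), (111, 117, 122), (150, 155, 157), (178, 187, 192), (170, 179, 185), (155, 164, 169), (97, 101, 103), (180, 191, 198)]
252 [(183, 194, 202), (135, 143, 150), (105, 103, 102), (149, 151, 153), (180, 190, 195), (178, 188, 194), (158, 166, 171), (142, 146, 147), (166, 177, 184), (180, 191, 199)]
255 [(180, 191, 198), (125, 112, 104), (131, 80, 44), (128, 90, 68), (174, 183, 187), (175, 183, 188), (138, 143, 145), (175, 186,
[... 319 characters left out ...]
, 201), (181, 192, 200), (181, 193, 200), (183, 194, 201)]
264 [(183, 194, 202), (173, 184, 191), (138, 139, 140), (176, 186, 193), (181, 192, 200), (180, 191, 199), (180, 191, 199), (179, 190, 199), (180, 191, 199), (179, 190, 199)]
deck ((389.30767822265625, 182.46151733398438), (44.7144775390625, 57.658145904541016), 11.309932708740234)
[361.73077 206.34613] [ 0.52310151 -0.13105535  0.014     ]
[373.03845 149.80768] [ 0.63759961 -0.15476199  0.014     ]
[416.88458 158.5769 ] [ 0.62012389 -0.24295755  0.014     ]
[405.5769  215.11536] [ 0.50592853 -0.21859214  0.014     ][ WARN:0@11.912] global loadsave.cpp:1063 imwrite_ Unsupported depth image for selected encoder is fallbacked to CV_8U.
```

View pics/crop2.png

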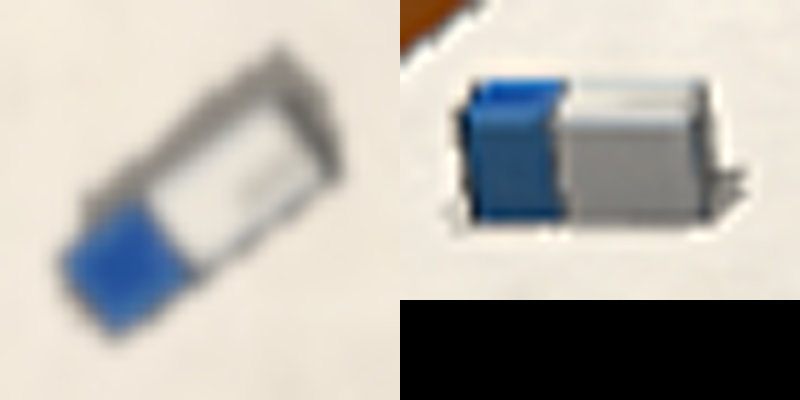

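The case corners in the crop measure about 46.4 × 16.5 mm, which agrees with the given size. The axis is at about -52°, with the silver end toward +x,-y. The terminal end is still unclear, so I'll check it once the battery is lifted close to the scene camera.

```bash
cat >> h.py <<'E'
def shift(p,yawdeg):
    o=ctrl.observe();y=o["orientation"][2];d=np.array(p)-o["ee_pos"]
    r=[np.cos(y)*d[0]+np.sin(y)*d[1],np.sin(y)*d[0]-np.cos(y)*d[1],-d[2]]
    t=(np.degrees(y)-yawdeg+180)%360-180
    print("t",o["clock"],"pos",o["ee_pos"].round(4),"rpy",np.degrees(o["orientation"]).round(2),"F",o["ft_force"].round(2),"w",round(o["grip_width"],4),"->",np.round(r,4),"turn",round(t,1))
E
python3 - <<'E'
from h import *
f=lambda x,y:(180+(x+.5)/11.4286-.5,235+(y+.5)/11.4286-.5)
P=[ray("top",f(*q),.026) for q in((58,262),(115,340),(328,172),(272,98))]
print(np.round(P,4)); c=np.mean(P,0)
# scene-view check: crop2 right half, scale 10, top-face near edge (475,118)-(700,122), far edge (480,82)-(695,85)
S=[ray("scene",(165+(x-400+.5)/10-.5,205+(y+.5)/10-.5),.026) for x,y in((472,112),(697,118),(700,85),(482,82))]
print(np.round(S,4),np.mean(S,0),c)
shift([c[0],c[1],.10],128); shift([c[0],c[1],.0115],128)
E
```

```text
[[0.42   0.22   0.026 ]
 [0.4067 0.2099 0.026 ]
 [0.4357 0.1737 0.026 ]
 [0.4483 0.1835 0.026 ]]
[[0.4097 0.2097 0.026 ]
 [0.4356 0.1722 0.026 ]
 [0.4449 0.1818 0.026 ]
 [0.4189 0.2177 0.026 ]] [0.42727889 0.1953228  0.026     ] [0.42768979 0.19679114 0.026     ]
t 0.7 pos [0.1557 0.6568 0.2313] rpy [179.99  -0.   166.66] F [-0.01 -0.3   0.49] w 0.0853 -> [-0.3708 -0.3849  0.1313] turn 38.7
t 0.7 pos [0.1557 0.6568 0.2313] rpy [179.99  -0.   166.66] F [-0.01 -0.3   0.49] w 0.0853 -> [-0.3708 -0.3849  0.2198] turn 38.7
```

>>> {"fn": "play_rows", "kwargs": {
  "targets": [
    [-0.371, -0.385, 0.03, 39],
    [-0.371, -0.385, 0.03, 39],
    [-0.371, -0.385, 0.03, 39],
    [-0.371, -0.385, 0.03, 39],
    [-0.371, -0.385, 0.03, 39],
    [-0.371, -0.385, 0.03, 39],
    [-0.371, -0.385, 0.06, 39],
    [-0.371, -0.385, 0.09, 39]
  ],
  "hand": -1
}}

```text
clock: 1.7
ee_pos: [0.4071, 0.2339, 0.1665]
orientation: [3.137, -0.0, 2.228]
ft_force: [0.9, 0.8, -0.1]
grip_width: 0.0853
finger_force: 0.0
```

>>> {"fn": "play_rows", "kwargs": {
  "targets": [
    [0, 0, 0, 0],
    [0, 0, 0, 0]
  ]
}}

```text
clock: 1.95
ee_pos: [0.4052, 0.2356, 0.1659]
orientation: [3.141, -0.0, 2.228]
ft_force: [0.3, 0.6, -0.4]
grip_width: 0.0853
finger_force: 0.0
```

Run:
```python
from h import *
shift([.4275,.196,.06],127.5)
```

```text
t 1.95 pos [0.4052 0.2356 0.1659] rpy [ 1.7998e+02 -2.0000e-02  1.2766e+02] F [ 0.3   0.57 -0.37] w 0.0853 -> [-0.045  -0.0065  0.1059] turn 0.2
```

>>> {"fn": "play_rows", "kwargs": {
  "targets": [
    [-0.045, -0.0065, 0.06, 0],
    [-0.045, -0.0065, 0.106, 0],
    [-0.045, -0.0065, 0.106, 0],
    [-0.045, -0.0065, 0.106, 0]
  ],
  "hand": -0.1
}}

```text
clock: 2.45
ee_pos: [0.4281, 0.1975, 0.0613]
orientation: [3.139, -0.001, 2.23]
ft_force: [-0.2, 0.4, 1.1]
grip_width: 0.0473
finger_force: 0.0
```

Run:
```python
from h import *
shift([.4275,.196,.0115],127.5)
f=ctrl.grab_frame("scene");g=ctrl.grab_frame("top")
a=cv2.resize(f[170:240,130:230],(500,350),interpolation=cv2.INTER_CUBIC)
b=cv2.resize(g[215:285,165:225],(300,350),interpolation=cv2.INTER_CUBIC)
cv2.imwrite("pics/pre.png",np.hstack([a,b]))
```

```text
t 2.45 pos [0.4281 0.1975 0.0613] rpy [ 1.7987e+02 -3.0000e-02  1.2778e+02] F [-0.16  0.41  1.1 ] w 0.0473 -> [-0.0008 -0.0014  0.0498] turn 0.3
```

View pics/pre.png

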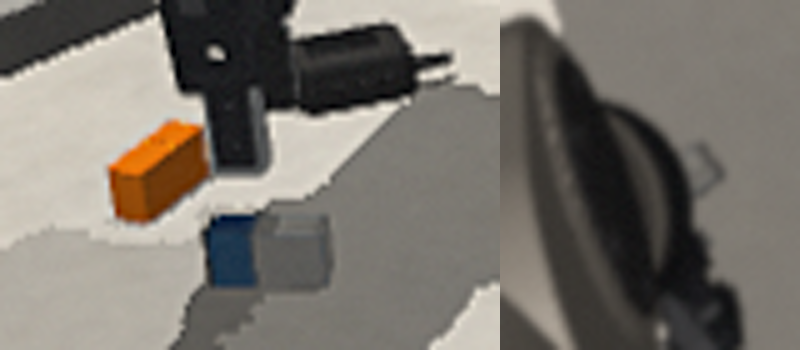

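The battery now lies in shadow at scene crop (205-330, 215-290). Its right (silver) end is straight with no terminals, so they are probably at the blue end. Next I'll check the finger's position by projection.

Run:
```python
from h import *
o=ctrl.observe();p=o["ee_pos"];e=np.array([.79,.61,0])
for k in(-.03,.03): 
    q=proj("scene",p+e*k); print(k,q,"crop",(q-[130,170])*5)
```

```text
-0.03 [177.74524643 205.17718867] crop [238.72623217 175.88594337]
0.03 [184.06447898 190.96918203] crop [270.32239489 104.84591014]
```

The projected fingertip (239,176) matches the picture, so I'll descend and grip.

>>> {"fn": "play_rows", "kwargs": {
  "targets": [
    [-0.001, -0.001, 0.03, 0],
    [-0.001, -0.001, 0.05, 0],
    [-0.001, -0.001, 0.05, 0]
  ]
}}

```text
clock: 2.92
ee_pos: [0.4274, 0.195, 0.0104]
orientation: [3.141, -0.001, 2.229]
ft_force: [0.0, 1.3, -0.0]
grip_width: 0.0471
finger_force: 0.0
```

>>> {"fn": "play_rows", "kwargs": {
  "targets": [
    [0, 0, 0, 0],
    [0, 0, 0, 0],
    [0, 0, 0, 0],
    [0, 0, 0, 0],
    [0, 0, 0, 0]
  ],
  "hand": 1
}}

```text
clock: 3.55
ee_pos: [0.4284, 0.1949, 0.0112]
orientation: [3.139, -0.0, 2.228]
ft_force: [-1.3, -0.1, 8.7]
grip_width: 0.0158
finger_force: 58.9
```

>>> {"fn": "play_rows", "kwargs": {
  "targets": [
    [0, 0, -0.05, 0],
    [0, 0, -0.1, 0],
    [-0.07, -0.09, -0.12, 10],
    [-0.14, -0.14, -0.15, 20],
    [-0.21, -0.18, -0.17, 30],
    [-0.26, -0.22, -0.17, 40],
    [-0.3, -0.24, -0.17, 50],
    [-0.33, -0.24, -0.17, 60]
  ]
}}

```text
clock: 4.55
ee_pos: [0.4287, -0.1717, 0.1772]
orientation: [3.14, -0.003, 1.175]
ft_force: [1.3, -0.3, -0.8]
grip_width: 0.0158
finger_force: 59.2
```

Run:
```python
from h import *
shift([.38,-.27,.19],-11.7);o=ctrl.observe();print(o["joint_positions"].round(2),o["finger_force"])
```

```text
t 4.55 pos [ 0.4287 -0.1717  0.1772] rpy [ 1.7991e+02 -1.7000e-01  6.7350e+01] F [ 1.26 -0.29 -0.82] w 0.0158 -> [-0.1095 -0.0071 -0.0128] turn 79.0
[-0.44  0.24  0.81  2.14 -0.24  0.84  0.11] 59.1822212934494
```

>>> {"fn": "play_rows", "kwargs": {
  "targets": [
    [-0.03, 0.01, -0.02, 10],
    [-0.066, 0.018, -0.03, 20],
    [-0.066, 0.018, -0.03, 30],
    [-0.066, 0.018, -0.03, 40],
    [-0.066, 0.018, -0.03, 50],
    [-0.066, 0.018, -0.03, 60],
    [-0.066, 0.018, -0.03, 70],
    [-0.066, 0.018, -0.03, 79]
  ]
}}

```text
clock: 5.55
ee_pos: [0.4205, -0.2378, 0.2064]
orientation: [-3.14, -0.001, -0.203]
ft_force: [0.2, -0.2, -0.3]
grip_width: 0.0162
finger_force: 59.2
```

Run:
```python
from h import *
shift([.57,-.19,.09],-11.7);o=ctrl.observe();print(o["joint_positions"].round(2))
p=o["ee_pos"];q=proj("scene",p);print(q,proj("top",p))
f=ctrl.grab_frame("scene");f=ctrl.grab_frame("scene");u,v=q.astype(int)
a=cv2.resize(f[v-50:v+50,u-70:u+70],(798,570),interpolation=cv2.INTER_CUBIC)
cv2.imwrite("pics/held.png",a)
# deck from saved top image: checks
t=cv2.imread("pics/top0.png");h=cv2.cvtColor(t,cv2.COLOR_BGR2GRAY)
for v in(165,175,185,195,205): print(v,h[v,360:426].tolist())
```

```text
t 5.55 pos [ 0.4205 -0.2378  0.2064] rpy [-1.7991e+02 -6.0000e-02 -1.1640e+01] F [ 0.17 -0.17 -0.3 ] w 0.0162 -> [ 0.1368 -0.0769  0.1164] turn 0.1
[-0.56  0.37  1.19  2.08 -0.42  0.96 -0.92]
[381.52389024 196.29991249] [451.59149535 263.5065109 ]
165 [196, 197, 197, 196, 195, 196, 196, 197, 196, 197, 193, 169, 110, 76, 104, 123, 129, 127, 127, 128, 127, 127, 128, 125, 125, 125, 123, 122, 117, 115, 115, 113, 107, 103, 103, 105, 115, 119, 120, 121, 120, 113, 103, 85, 51, 47, 68, 71, 62, 45, 26, 21, 22, 25, 28, 29, 34, 53, 97, 150, 184, 192, 192, 190, 190, 190]
175 [195, 196, 196, 194, 194, 194, 194, 194, 190, 168, 110, 75, 100, 123, 128, 128, 127, 128, 127, 128, 128, 128, 128, 128, 128, 128, 128, 128, 126, 128, 127, 128, 127, 127, 128, 128, 127, 126, 126, 125, 125, 122, 112, 113, 167, 202, 211, 198, 154, 128, 125, 125, 128, 148, 179, 191, 191, 191, 193, 194, 195, 195, 194, 194, 195, 194]
185 [195, 196, 195, 195, 194, 193, 191, 172, 116, 74, 100, 122, 128, 128, 128, 129, 128, 129, 129, 128, 129, 128, 129, 128, 128, 128, 128, 127, 128, 127, 126, 126, 127, 129, 127, 128, 129, 128, 128, 124, 110, 99, 146, 200, 213, 201, 162, 132, 125, 126, 128, 139, 167, 184, 190, 190, 190, 192, 191, 192, 191, 190, 189, 191, 190, 191]
195 [192, 191, 192, 191, 190, 174, 115, 75, 97, 123, 129, 130, 130, 130, 131, 130, 132, 130, 129, 129, 128, 129, 129, 127, 129, 128, 128, 127, 128, 127, 127, 129, 128, 127, 128, 127, 128, 127, 127, 124, 122, 132, 136, 142, 143, 131, 126, 127, 126, 135, 163, 188, 195, 195, 196, 195, 196, 195, 196, 197, 196, 197, 194, 194, 195, 196]
205 [196, 196, 197, 190, 162, 108, 94, 113, 127, 136, 138, 132, 129, 130, 130, 130, 130, 130, 128, 130, 128, 129, 130, 129, 128, 128, 128, 128, 128, 128, 128, 129, 128, 128, 128, 128, 127, 128, 127, 128, 128, 127, 129, 127, 128, 127, 128, 132, 153, 186, 193, 194, 194, 194, 195, 195, 195, 196, 196, 195, 195, 194, 196, 197, 197, 197]
```

View pics/held.png

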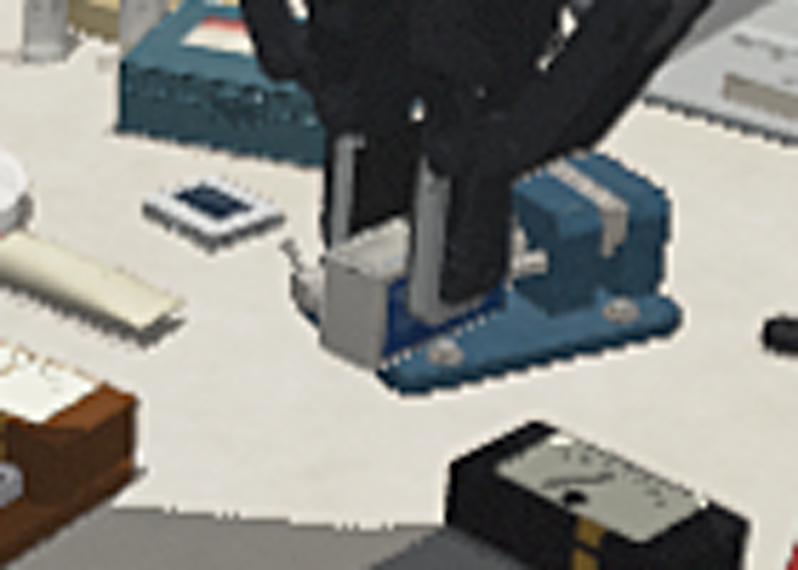

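The near (silver) end is flat and plain at crop (355,300), so the terminals are at the blue end, which already points along the checker's +x. Now I'll get the checker pose from edge fits.

Run:
```python
from h import *
t=cv2.imread("pics/top0.png");h=cv2.cvtColor(t,cv2.COLOR_BGR2GRAY).astype(float)
def cross(a,th,up):
    for i in range(len(a)-1):
        if (a[i]<th<=a[i+1]) if up else (a[i]>th>=a[i+1]): return i+(th-a[i])/(a[i+1]-a[i])
def line(P):
    P=np.array(P);c=P.mean(0);d=np.linalg.svd(P-c)[2][0][:2];d=d*np.sign(d[0]);return c,d
L=[];R=[];F=[];B=[]
for v in range(166,205,3):
    x0=int(373-.2*(v-165)); L.append(ray("top",(x0+cross(h[v,x0:x0+8],105,True),v),.014)) # top edge after dark side
    x0=int(403-.19*(v-175))+7; R.append(ray("top",(x0+cross(h[v,x0:x0+12],160,True),v),.014))
for v in range(172,191,3):
    x0=int(401-.19*(v-175)); F.append(ray("top",(x0+cross(h[v,x0:x0+7],158,True),v),.023))
for u in range(374,398,3):
    y0=200; B.append(ray("top",(u,y0+cross(h[y0:y0+22,u],160,True)),.014))
for n,P in zip("LRFB",(L,R,F,B)):
    try:
        c,d=line(P);print(n,c.round(4),d.round(3),np.degrees(np.arctan2(d[1],d[0])).round(2))
    except Exception as e:print(n,e,P[:3])
cF,dF=line(F);cL,_=line(L);cR,_=line(R);cB,_=line(B)
yaw=np.arctan2(*line(L)[1][::-1]);ex=np.array([np.cos(yaw),np.sin(yaw)]);ey=np.array([-ex[1],ex[0]])
print("yaw",np.degrees(yaw)); print("y of L,R,F",[ (c[:2]@ey).round(4) for c in(cL,cR,cF)],"x of B",cB[:2]@ex)
yo=np.mean([cL[:2]@ey-.042,cF[:2]@ey+.02]);xo=cB[:2]@ex+.07
O=ex*xo+ey*yo;print("origin",O,"corner batt",O+ex*.0048+ey*-.0112)
```

```text
Traceback (most recent call last):
TypeError: unsupported operand type(s) for +: 'int' and 'NoneType'
```

```bash
cat > m.py <<'E'
from h import *
t=cv2.imread("pics/top0.png");h=cv2.cvtColor(t,cv2.COLOR_BGR2GRAY).astype(float)
def cross(a,th,s):
    k=[i for i in range(len(a)-1) if (a[i]<th<=a[i+1])]
    return s+k[0]+(th-a[k[0]])/(a[k[0]+1]-a[k[0]]) if k else None
def line(P):
    P=np.array(P);c=P.mean(0);d=np.linalg.svd(P-c)[2][0][:2];return c,d*np.sign(d[0])
L=[];R=[];F=[];B=[]
for v in range(166,205,3):
    for lst,x0,n,th,z in((L,373-.2*(v-165)-1,8,105,.014),(R,411-.19*(v-175),12,160,.014),(F,401-.19*(v-175),7,158,.023)):
        if lst is F and not 171<v<190: continue
        x0=int(x0);u=cross(h[v,x0:x0+n],th,x0)
        if u: lst.append(ray("top",(u,v),z))
for u in range(374,398,3):
    v=cross(h[200:225,u],160,200)
    if v: B.append(ray("top",(u,v),.014))
for n,P in zip("LRFB",(L,R,F,B)):
    c,d=line(P);print(n,len(P),c.round(4),np.degrees(np.arctan2(d[1],d[0])).round(2))
cF,cL,cR,cB=[line(P)[0] for P in(F,L,R,B)]
yaw=np.arctan2(*line(L)[1][::-1]);ex=np.array([np.cos(yaw),np.sin(yaw)]);ey=np.array([-ex[1],ex[0]])
print("y of L,R,F",[ (c[:2]@ey).round(4) for c in(cL,cR,cF)],"x of B",cB[:2]@ex)
O=ex*(cB[:2]@ex+.07)+ey*np.mean([cL[:2]@ey-.042,cF[:2]@ey+.02]);print("origin",O,"corner batt",O+ex*.0048+ey*-.0112,np.degrees(yaw))
E
python3 m.py
```

```text
L 13 [ 0.5682 -0.149   0.014 ] -11.26
R 13 [ 0.5686 -0.2329  0.014 ] -13.12
F 6 [ 0.5765 -0.2121  0.023 ] -11.36
B 8 [ 0.5134 -0.1765  0.014 ] 78.45
y of L,R,F [np.float64(-0.0351), np.float64(-0.1174), np.float64(-0.0954)] x of B 0.5380182681584015
origin [ 0.58141751 -0.19353764] corner batt [ 0.58393789 -0.20545937] -11.261420590263237
```

Sizes agree with the given ones: deck 82 of 84 mm, fence to right edge 22 mm. The checker yaw is -11.4° and its origin about (0.5815,-0.193). I'll move to above the deck, clear of both stops.

>>> {"fn": "play_rows", "kwargs": {
  "targets": [
    [0.04, -0.025, 0.03, 0],
    [0.09, -0.055, 0.08, 0],
    [0.1235, -0.0765, 0.12, 0],
    [0.1235, -0.0765, 0.155, 0],
    [0.1235, -0.0765, 0.155, 0],
    [0.1235, -0.0765, 0.155, 0]
  ]
}}

```text
clock: 6.4
ee_pos: [0.5566, -0.1885, 0.0526]
orientation: [3.141, -0.002, -0.198]
ft_force: [-1.0, 0.2, 0.5]
grip_width: 0.0158
finger_force: 59.2
```

Run:
```python
from h import *
shift([.557,-.1878,.027],-11.4)
f=ctrl.grab_frame("scene")
cv2.imwrite("pics/over.png",cv2.resize(f[175:295,330:490],(800,600),interpolation=cv2.INTER_CUBIC))
```

```text
t 6.4 pos [ 0.5566 -0.1885  0.0526] rpy [ 1.7999e+02 -9.0000e-02 -1.1340e+01] F [-1.    0.18  0.49] w 0.0158 -> [ 0.0002 -0.0007  0.0256] turn 0.1
```

View pics/over.png

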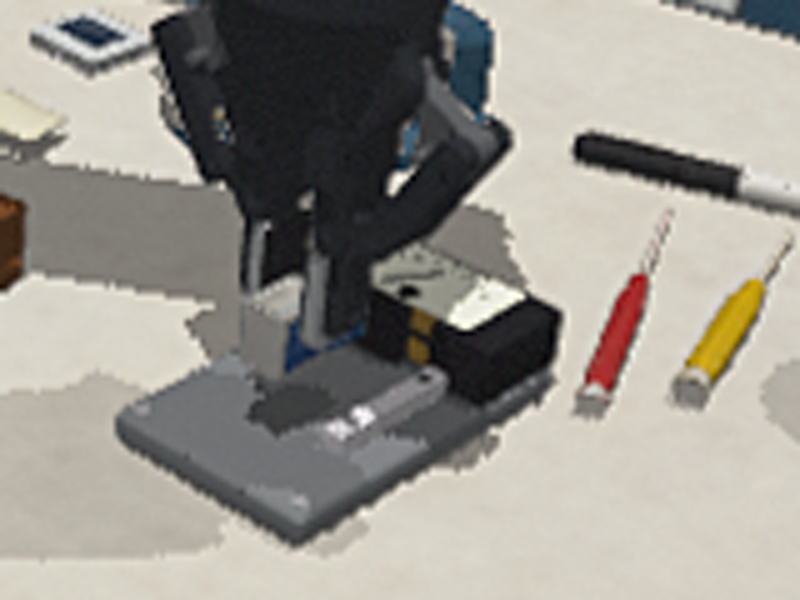

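The battery (crop 245-370, 290-370) hangs over the deck parallel to the fence, clear of the block. I'll lower it to the deck.

>>> {"fn": "play_rows", "kwargs": {
  "targets": [
    [0, 0, 0.015, 0],
    [0, 0, 0.024, 0],
    [0, 0, 0.025, 0],
    [0, 0, 0.025, 0]
  ]
}}

```text
clock: 6.95
ee_pos: [0.5565, -0.1875, 0.0258]
orientation: [3.142, 0.0, -0.198]
ft_force: [-0.5, -0.6, 0.2]
grip_width: 0.0163
finger_force: 59.3
```

>>> {"fn": "play_rows", "kwargs": {
  "targets": [
    [0, 0, 0.001, 0],
    [0, 0, 0.001, 0]
  ]
}}

```text
clock: 7.2
ee_pos: [0.5567, -0.1876, 0.0253]
orientation: [-3.141, -0.0, -0.198]
ft_force: [-0.3, 0.5, 4.4]
grip_width: 0.0159
finger_force: 59.8
```

>>> {"fn": "play_rows", "kwargs": {
  "targets": [
    [0, 0.004, 0, 0],
    [0, 0.008, 0, 0],
    [0, 0.009, 0, 0],
    [0, 0.009, 0, 0]
  ]
}}

```text
clock: 7.7
ee_pos: [0.5556, -0.1958, 0.0253]
orientation: [-3.141, -0.001, -0.198]
ft_force: [1.2, 2.6, 5.7]
grip_width: 0.0162
finger_force: 60.0
```

>>> {"fn": "play_rows", "kwargs": {
  "targets": [
    [0, 0.001, 0, 0],
    [0, 0.001, 0, 0]
  ]
}}

```text
clock: 7.95
ee_pos: [0.5556, -0.1962, 0.0253]
orientation: [-3.14, -0.001, -0.197]
ft_force: [0.5, 3.1, 6.8]
grip_width: 0.0158
finger_force: 60.1
```

>>> {"fn": "play_rows", "kwargs": {
  "targets": [
    [0, 0.001, 0, 0],
    [0, 0.001, 0, 0]
  ]
}}

```text
clock: 8.2
ee_pos: [0.5554, -0.1973, 0.0253]
orientation: [-3.14, -0.001, -0.197]
ft_force: [0.6, 3.3, 6.8]
grip_width: 0.0159
finger_force: 60.1
```

>>> {"fn": "play_rows", "kwargs": {
  "targets": [
    [0, 0.001, -0.0003, 0],
    [0, 0.001, -0.0003, 0]
  ]
}}

```text
clock: 8.45
ee_pos: [0.5551, -0.1981, 0.0253]
orientation: [-3.14, -0.001, -0.197]
ft_force: [1.9, 5.7, 5.4]
grip_width: 0.016
finger_force: 59.9
```

>>> {"fn": "play_rows", "kwargs": {
  "targets": [
    [0, 0.001, 0, 0],
    [0, 0.001, 0, 0]
  ]
}}

```text
clock: 8.7
ee_pos: [0.5551, -0.1982, 0.0254]
orientation: [-3.139, -0.0, -0.196]
ft_force: [1.6, 7.2, 8.2]
grip_width: 0.0159
finger_force: 60.2
```

>>> {"fn": "play_rows", "kwargs": {
  "targets": [
    [0, 0.001, 0, 0],
    [0, 0.001, 0, 0]
  ]
}}

```text
clock: 8.95
ee_pos: [0.5551, -0.1982, 0.0253]
orientation: [-3.137, 0.0, -0.196]
ft_force: [1.2, 9.5, 8.2]
grip_width: 0.0159
finger_force: 60.4
```

It is touching the fence (position stalled, force rising). I'll ease off slightly and slide toward the contact block.

>>> {"fn": "play_rows", "kwargs": {
  "targets": [
    [0, -0.001, -0.0005, 0],
    [0.007, -0.001, -0.0005, 0],
    [0.014, -0.001, -0.0005, 0],
    [0.02, -0.001, -0.0005, 0],
    [0.022, -0.001, -0.0005, 0],
    [0.022, -0.001, -0.0005, 0]
  ]
}}

```text
clock: 9.7
ee_pos: [0.5698, -0.201, 0.0253]
orientation: [-3.135, 0.012, -0.198]
ft_force: [-17.0, 13.1, 24.9]
grip_width: 0.0161
finger_force: 62.6
```

>>> {"fn": "play_rows", "kwargs": {
  "targets": [
    [0.002, 0, 0, 0],
    [0.002, 0, 0, 0]
  ]
}}

```text
clock: 9.95
ee_pos: [0.5709, -0.2012, 0.0253]
orientation: [-3.134, 0.014, -0.198]
ft_force: [-19.6, 14.5, 27.7]
grip_width: 0.0161
finger_force: 62.9
```

The force is building up early (down-force 27 N and drag). I'll relieve it in z and y before going on.

>>> {"fn": "play_rows", "kwargs": {
  "targets": [
    [-0.004, -0.003, -0.003, 0],
    [-0.004, -0.003, -0.003, 0],
    [-0.004, -0.003, -0.003, 0]
  ]
}}

```text
clock: 10.32
ee_pos: [0.5743, -0.2017, 0.0284]
orientation: [3.141, -0.0, -0.198]
ft_force: [-0.0, 0.3, -0.4]
grip_width: 0.0158
finger_force: 59.2
```

Run:
```python
from h import *
shift([.58,-.2,.0253],-11.4)
f=ctrl.grab_frame("scene");g=ctrl.grab_frame("top")
a=cv2.resize(f[205:285,355:455],(500,400),interpolation=cv2.INTER_CUBIC)
b=cv2.resize(g[130:226,350:422],(300,400),interpolation=cv2.INTER_CUBIC)
cv2.imwrite("pics/stall.png",np.hstack([a,b]))
```

```text
t 10.325 pos [ 0.5743 -0.2017  0.0284] rpy [ 1.7995e+02 -1.0000e-02 -1.1350e+01] F [-0.02  0.32 -0.38] w 0.0158 -> [ 0.0052 -0.0027  0.0031] turn 0.0
```

View pics/stall.png

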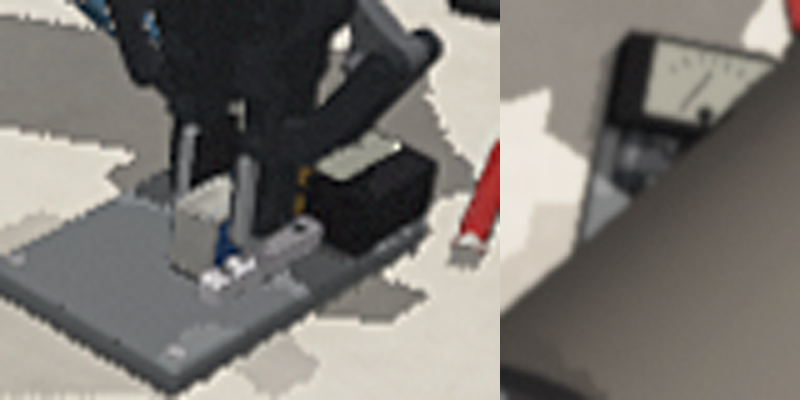

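It sprang free, so that was friction drag and not a stop. The picture shows the battery parallel beside the fence with the slot ahead. I'll advance just above the deck instead.

>>> {"fn": "play_rows", "kwargs": {
  "targets": [
    [0, -0.001, 0.001, 0],
    [0.003, -0.001, 0.002, 0],
    [0.005, -0.001, 0.0025, 0],
    [0.005, -0.001, 0.0025, 0]
  ]
}}

```text
clock: 10.92
ee_pos: [0.5796, -0.2012, 0.0261]
orientation: [3.141, -0.0, -0.198]
ft_force: [0.3, -0.2, 0.3]
grip_width: 0.0163
finger_force: 59.2
```

>>> {"fn": "play_rows", "kwargs": {
  "targets": [
    [0.001, 0, 0, 0],
    [0.001, 0, 0, 0]
  ]
}}

```text
clock: 11.18
ee_pos: [0.5804, -0.2013, 0.0262]
orientation: [-3.142, -0.0, -0.198]
ft_force: [-0.7, -0.7, 0.4]
grip_width: 0.016
finger_force: 59.2
```

>>> {"fn": "play_rows", "kwargs": {
  "targets": [
    [0.001, 0, 0, 0],
    [0.001, 0, 0, 0]
  ]
}}

```text
clock: 11.42
ee_pos: [0.5814, -0.2015, 0.0262]
orientation: [-3.142, -0.0, -0.198]
ft_force: [0.2, -0.5, -0.9]
grip_width: 0.0157
finger_force: 59.2
```

>>> {"fn": "play_rows", "kwargs": {
  "targets": [
    [0.001, 0, 0, 0],
    [0.001, 0, 0, 0]
  ]
}}

```text
clock: 11.68
ee_pos: [0.5821, -0.2016, 0.0261]
orientation: [-3.141, 0.0, -0.198]
ft_force: [-1.4, 0.1, 0.3]
grip_width: 0.0161
finger_force: 59.2
```

>>> {"fn": "play_rows", "kwargs": {
  "targets": [
    [0.001, 0, 0, 0],
    [0.001, 0, 0, 0]
  ]
}}

```text
clock: 11.92
ee_pos: [0.5821, -0.2017, 0.0259]
orientation: [-3.141, 0.002, -0.198]
ft_force: [-5.9, 1.3, 2.3]
grip_width: 0.0159
finger_force: 59.6
```

>>> {"fn": "play_rows", "kwargs": {
  "targets": [
    [0.001, 0, 0, 0],
    [0.001, 0, 0, 0]
  ]
}}

```text
clock: 12.18
ee_pos: [0.5822, -0.2017, 0.0257]
orientation: [-3.141, 0.004, -0.198]
ft_force: [-7.2, 1.9, 3.8]
grip_width: 0.0159
finger_force: 59.7
```

Contact with the block is made at 7 N, 1 mm from the predicted place. Now I'll push toward the fence.

>>> {"fn": "play_rows", "kwargs": {
  "targets": [
    [0, 0.001, 0, 0],
    [0, 0.002, 0, 0],
    [0, 0.002, 0, 0]
  ]
}}

```text
clock: 12.55
ee_pos: [0.5821, -0.2021, 0.0254]
orientation: [-3.139, 0.005, -0.197]
ft_force: [-6.4, 5.2, 3.4]
grip_width: 0.0156
finger_force: 59.7
```

>>> {"fn": "play_rows", "kwargs": {
  "targets": [
    [0, 0.001, 0, 0],
    [0, 0.001, 0, 0]
  ]
}}

```text
clock: 12.8
ee_pos: [0.5821, -0.2022, 0.0254]
orientation: [-3.137, 0.005, -0.197]
ft_force: [-6.5, 6.4, 3.9]
grip_width: 0.0156
finger_force: 59.9
```

>>> {"fn": "play_rows", "kwargs": {
  "targets": [
    [0, 0.001, 0, 0],
    [0, 0.001, 0, 0]
  ]
}}

```text
clock: 13.05
ee_pos: [0.582, -0.2025, 0.0254]
orientation: [-3.136, 0.005, -0.196]
ft_force: [-6.5, 8.0, 5.7]
grip_width: 0.016
finger_force: 60.1
```

Friction alone could explain the 8 N in y, so I'll ease x and z and check whether y moves on.

>>> {"fn": "play_rows", "kwargs": {
  "targets": [
    [-0.003, 0, -0.002, 0],
    [-0.003, 0, -0.002, 0],
    [-0.003, 0, -0.002, 0]
  ]
}}

```text
clock: 13.42
ee_pos: [0.5813, -0.2033, 0.028]
orientation: [-3.139, 0.0, -0.196]
ft_force: [-0.3, 5.8, -0.5]
grip_width: 0.016
finger_force: 59.4
```

>>> {"fn": "play_rows", "kwargs": {
  "targets": [
    [0, 0.001, 0, 0],
    [0, 0.001, 0, 0]
  ]
}}

```text
clock: 13.68
ee_pos: [0.5813, -0.2033, 0.028]
orientation: [-3.137, 0.001, -0.196]
ft_force: [0.1, 7.4, 1.1]
grip_width: 0.016
finger_force: 59.7
```

That is true fence contact (y stalled at 7 N, free of the deck). I'll lower again and press forward.

>>> {"fn": "play_rows", "kwargs": {
  "targets": [
    [0, 0, 0.001, 0],
    [0, 0, 0.002, 0],
    [0, 0, 0.002, 0]
  ]
}}

```text
clock: 14.05
ee_pos: [0.5818, -0.2034, 0.0263]
orientation: [-3.137, -0.0, -0.196]
ft_force: [-0.5, 8.8, 2.5]
grip_width: 0.0158
finger_force: 59.9
```

>>> {"fn": "play_rows", "kwargs": {
  "targets": [
    [0.001, 0, 0, 0],
    [0.002, 0, 0, 0],
    [0.002, 0, 0, 0]
  ]
}}

```text
clock: 14.42
ee_pos: [0.5818, -0.2034, 0.0261]
orientation: [-3.136, 0.003, -0.196]
ft_force: [-5.3, 11.3, 7.8]
grip_width: 0.0159
finger_force: 60.5
```

>>> {"fn": "play_rows", "kwargs": {
  "targets": [
    [0.001, 0, 0, 0],
    [0.002, 0, 0, 0],
    [0.002, 0, 0, 0]
  ]
}}

```text
clock: 14.8
ee_pos: [0.5819, -0.2034, 0.0258]
orientation: [-3.135, 0.007, -0.196]
ft_force: [-10.3, 12.4, 12.4]
grip_width: 0.0159
finger_force: 61.0
```

>>> {"fn": "play_rows", "kwargs": {
  "targets": [
    [0, -0.001, -0.0015, 0],
    [0, -0.001, -0.0015, 0],
    [0, -0.001, -0.0015, 0]
  ]
}}

```text
clock: 15.18
ee_pos: [0.5819, -0.2034, 0.0262]
orientation: [-3.138, 0.007, -0.197]
ft_force: [-6.8, 8.8, -0.1]
grip_width: 0.0159
finger_force: 59.4
```

>>> {"fn": "play_rows", "kwargs": {
  "targets": [
    [0.001, 0, 0, 0],
    [0.001, 0, 0, 0]
  ]
}}

```text
clock: 15.42
ee_pos: [0.5819, -0.2034, 0.0262]
orientation: [-3.137, 0.008, -0.197]
ft_force: [-9.8, 8.9, 2.3]
grip_width: 0.0162
finger_force: 59.9
```

Run:
```python
from h import *
shift([.582,-.2034,.0255],-11.4);o=ctrl.observe();e=np.array([.98,-.198]);n=np.array([.198,.98])
p=o["ee_pos"][:2]-[.5816,-.1927];F=o["ft_force"][:2];print(p@e,p@n,F@e,F@n,o["moment"])
```

```text
t 15.425 pos [ 0.5819 -0.2034  0.0262] rpy [-179.74    0.48  -11.29] F [-9.76  8.92  2.32] w 0.0162 -> [ 0.0001 -0.      0.0007] turn 0.1
0.002395339237771344 -0.010418701064568762 -11.335104861494163 6.808853980375449 [1.80584225 1.99062792 0.12363633]
```

Both stops are loaded (x 11 N, y 7 N). I'll add a little fence push so that both stay above friction, then let it settle.

>>> {"fn": "play_rows", "kwargs": {
  "targets": [
    [0, 0.001, 0.0003, 0],
    [0, 0.0015, 0.0005, 0],
    [0, 0.0015, 0.0005, 0],
    [0, 0.0015, 0.0005, 0]
  ]
}}

```text
clock: 15.92
ee_pos: [0.5819, -0.2034, 0.0261]
orientation: [-3.135, 0.009, -0.196]
ft_force: [-11.1, 12.0, 8.6]
grip_width: 0.016
finger_force: 60.6
```

>>> {"fn": "play_rows", "kwargs": {
  "targets": [
    [0, 0, 0, 0],
    [0, 0, 0, 0],
    [0, 0, 0, 0],
    [0, 0, 0, 0]
  ]
}}

```text
clock: 16.42
ee_pos: [0.5819, -0.2034, 0.0261]
orientation: [-3.135, 0.009, -0.196]
ft_force: [-10.7, 11.3, 8.3]
grip_width: 0.016
finger_force: 60.6
```

Run:
```python
from h import *
o=ctrl.observe();e=np.array([.98,-.198]);n=np.array([.198,.98])
p=o["ee_pos"][:2]-[.5816,-.1927];F=o["ft_force"][:2];print(p@e,p@n,F@e,F@n,o["ee_pos"],o["ft_force"])
f=ctrl.grab_frame("scene")
cv2.imwrite("pics/end.png",cv2.resize(f[205:285,350:450],(750,600),interpolation=cv2.INTER_CUBIC))
```

```text
0.002423724341531317 -0.010458132339427603 -12.759150853072448 8.937097744565987 [ 0.58190466 -0.20343312  0.0260894 ] [-10.738675    11.28913816   8.31580388]
```

View pics/end.png

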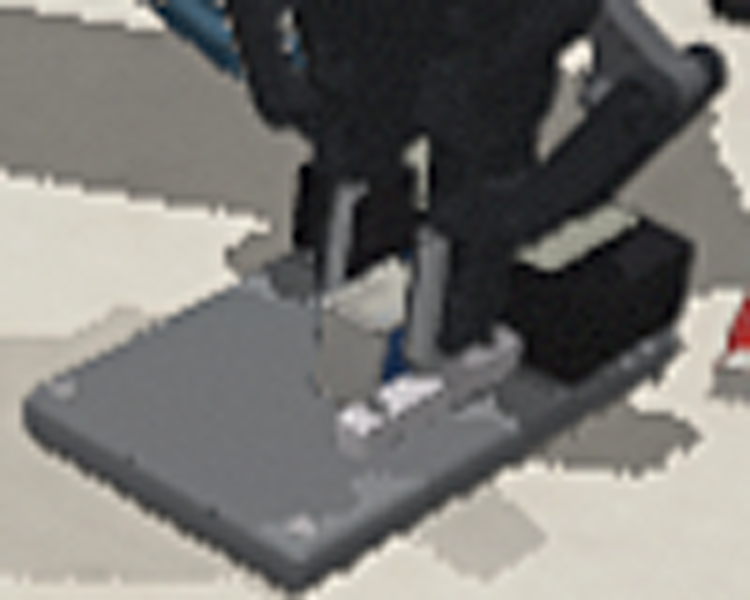

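Run:
```python
from h import *
O=np.array([.5816,-.1927,0]);e=np.array([.98,-.198,0]);n=np.array([.198,.98,0])
for x,y,z in((-20.6,-2.4,14),(-20.6,-2.4,40),(-20.6,-20,40),(-32,-20,23),(-32,-28,23)):
    q=proj("scene",O+(e*x+n*y)/1e3+[0,0,z/1e3]);print(x,y,z,(q-[350,205])*7.5)
```

```text
-20.6 -2.4 14 [296.97803145 392.01096078]
-20.6 -2.4 40 [306.72580682 297.74493186]
-20.6 -20 40 [367.88023422 330.13487307]
-32 -20 23 [327.98084049 411.3508637 ]
-32 -28 23 [356.03276346 426.88216897]
```

The battery's rear edges lie within about 1 px of where a fully seated battery should be, relative to the fence. Both stops are loaded and steady at 13 N and 9 N, so I'm handing in.

```bash
python3 -c "
from plant import ctrl
print(ctrl.close_job()); print(ctrl.observe()['ft_force'])"
```

```text
the job is handed in; nothing more can be done
None
the job is handed in; nothing more can be done
```

The job is handed in: the battery is held in the checker's corner, terminal end toward the contact block, with steady wrist forces of about 13 N toward the block and 9 N toward the fence; no verdict came back.

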